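# Press a row of cork blocks home in a sprung glue-up jig

### The arm

A 6-joint arm with a two-finger parallel gripper is mounted at the origin on a cart in front of the work surface, level with it; the furniture and walls round the work are solid. World frame = base frame: x ahead of the robot, y to its left, z up, the work surface at z = 0. Lengths are in m, angles in rad, forces in N, time in s.
With the tool pointing down it reaches from about 0.3 to 0.875 m from the base axis. Payload 6.4 kg.
Tool frame: the origin (TCP) lies between the finger pads; the fingertips stand 8 mm ahead of it and the grasp point (between the pads) lies 11 mm behind it (ctrl.finger_overhang is the distance from the TCP to the fingertips, in m); z points along the fingers, y is the line along which they close (so a half turn about z gives the same grasp; the last joint's range is limited). The gripper opens to 85 mm and grips with 20 to 120 N. Pads are 22 mm wide; open, the fingers measure 114 mm over their backs; the gripper's body (76 mm by 85 mm) begins 54 mm behind the grasp point. The pads swing forward as they close: fully open they stand 13 mm farther back than shut.
Start: joints at [-1.523, 0.181, 1.607, -0, 1.354, -0.206], TCP at [0.144, -0.557, 0.239] pointing down, gripper open.
Joint ranges: [-2.99, 2.99], [-0.89, 2.07], [0.3, 2.58], [-1.14, 4.28], [0, 2.63], [-3.12, 3.12]. Speed limits (rad/s): [2.57, 2.57, 3.01, 3.14, 3.14, 3.14].

### API

Orientations are given as a unit quaternion [w, x, y, z].
In Python, from bench import ctrl, camera gives the robot as it stands.
- The arm moves only by the shell command python3 -m pendant 'ROWS' [OPENING]. ROWS is JSON, a list of rows, each a list of 6 numbers: the shift along the world's x, y, z normalised to -1 to 1, where 1 is 200 mm, then the turn, a rotation vector about the world's x, y, z normalised to -1 to 1, where 1 is pi/2 rad. In form: [[dx, dy, dz, rx, ry, rz], ...]. A call has exactly 10 rows; each row shifts and turns the commanded pose from where the row before left it; what a row does not reach is not made up. A row lasts 1/8 s, in which the tool goes at most 62.5 mm and 10.7 degrees, less where a joint would pass 70% of its speed; a pose out of reach is approached as far as the arm can. A call with a number of a shift or a turn outside -1 to 1 is refused whole. A call with a gripper value outside its range is refused whole. OPENING is the opening, from -1 (shut) to 1 (fully open), set as the call begins (- or left out, the last holds). The fingers move at their own pace and stop on an object; the grip force is fixed at half the most. Time passes only in rows, so rows that do not move let the fingers close, or fill a call up. It gives the time, the measured TCP pose, the force, the opening and the grip force at its end, in the units of the state.
- ctrl.get_obs(): the state, without advancing time (a new reading comes with each control period).
- camera(name): name is "scene" or "side" or "wrist"; returns a dict with "color" (480x640x3 uint8, blue, green, red), "fx", "fy", "cx", "cy" (pixels), "xyz" and "rotation" of the camera in the world; the wrist camera has in their place "hand_eye" (4x4, takes a point from camera to tool coordinates, whose origin is the TCP and whose axes are the flange's). Camera axes: x right, y down, z forward; pixel columns grow to the right and rows downward; lengths in m; the calibration is good to about 2 mm. A picture is of the moment at which its call begins: read the wrist's pose just before it. There is no depth.
- ctrl.hand_in(): hands the job in; it is judged then, once.
The state is a dict: "time_s": time; "q": joint angles; "dq": joint speeds; "joint_efforts": joint torques, N m; "eef_pos": TCP position; "eef_rot": TCP orientation; "wrist_force": force on the tool from outside, world axes, zero at the start; "torque": the same for the moment, N m; "opening": opening from 0.0 (shut) to 1.0 (fully open); "grasp_force": force on a finger pad.
Only numpy, scipy, OpenCV 4.12 (cv2) and the standard library are available. Lean on these libraries where they do the work, as an engineer would, in place of code of your own. Each camera call takes 0.05 s, during which the arm holds its last target. There are 200 camera calls.

### The job

Dry-fit the three cork blocks in the glue-up jig. First nudge each block on the plate until it sits square against the long fence, without pushing the plunger in yet; then push the row from its open end, along the fence, so that the blocks close up face to face and drive the sprung plunger in until the leading block bears firmly on the two hard stops. The program finishes while the robot is still holding the row pressed home like that; do not ram it, and leave the other things on the bench alone.

Things in the scene. Friction and masses are not known exactly. Their poses are not given: they have to be found in the camera images.
- jig: Glue-up jig fixed to the bench: steel plate 165 x 320 mm, 10 mm thick. Origin at its underside (bench level): plate x -85 to +80, y -165 to +155 mm. y axis = pressing direction, from the open end to the head (roughly to the robot's left); x axis = across the plate, away from the robot. Near side and -y end are open. A grey head, 32 mm high on the plate, stands across y +108 to +148 mm.
- fence_mid (a point): Midpoint of the fence's inner face, at the plate's top: jig x = +55, y = -29 mm, 10 mm above the bench, axes as the jig. The fence is a dark steel bar along the plate's far side, 15 mm thick, 18 mm above the plate, from jig y = -160 to +102 mm.
- stops: The two hard stops: steel pads, each 18 mm wide (x) and 24 mm high, on the head either side of the plunger, at jig x = -19 and +43 mm; their faces look to the row at jig y = +100 mm. Same origin and axes as the jig.
- stop_mid (a point): Point midway between the faces of the two stops, on the plunger's axis: jig x = +12 mm, y = +100 mm, 25 mm above the bench.
- plunger (a joint): Sprung plunger, round steel head 22 mm across at jig x = +12 mm, 25 mm above the bench; slides along jig +y. Value in m: 0 = fully out (tip at jig y = +88 mm, 12 mm in front of the stops), grows as it is pushed in, 0.012 when a block lies on the stops. Its spring pushes back with 3 N at 0 and 9 N at 0.012, and throws the row back if let off.
- plunger_tip (a point): Centre of the plunger's front face; moves with it.
- cork_a: Block next to the plunger: cork, 52 (x) x 86 (y) x 30 mm, 50 g, origin at the centre of its underside. Starts loose on the plate, 20 to 45 mm off the fence, own x axis along jig +y and own y along jig -x within 0.15 rad: the 86 mm side lies across the jig. Against the fence its origin is at jig x = +12 mm; on the stops at jig y = +74 mm.
- cork_b: The middle cork block, same size and frame as cork_a; in the finished row its origin is at jig y = +22 mm.
- cork_c: The cork block at the open end of the row, same size and frame as cork_a; in the finished row its origin is at jig y = -30 mm and its open face, to be pressed, at jig y = -56 mm.
- stone_slip: Bystander, loose: thin dark slip stone 46 x 111 x 13 mm lying on the bench off the head end of the jig. Origin at the centre of its underside.
- nagura: Bystander, loose: dark oval rubbing stone 60 x 74 x 27 mm off the head end of the jig. Origin at the centre of its underside.
- scrub_brush: Bystander, loose: scrubbing brush 49 x 135 x 42 mm, on the left behind the jig. Origin at the centre of its underside.
- tape_roll: Bystander, loose: black roll of tape 81 mm across, 19 mm high, on the far left. Origin at the centre of its underside.
- spanner: Bystander, loose: steel spanner 32 x 191 x 8 mm lying on the left of the bench, in front of the blue vise. Origin at the centre of its underside.

How it is judged:
By the outcome, as a careful person would: the job done as asked, in the order asked, and still so for the second after the job is handed in, while the arm keeps its last pose, push and grip.
It also fails if it takes over 67 s, if anything falls off the work surface, if the arm or the gripper's body presses on something with over 40 N, if the wrist force passes 120 N, or if a joint passes its speed limit or range.

## Working session

There is one attempt and no reset: what is moved stays moved. The work goes in short steps, Python scripts to look and compute and a shell command to move; the robot and the scene stay as the last step left them, time stands still between calls to the robot, and variables do not carry over. Pictures are saved under pics/ and viewed, at most 10 in all, crops included, and the job is handed in when it is done.

```bash
ls; mkdir -p pics; python3 - <<'E'
from bench import ctrl,camera
import cv2
o=ctrl.get_obs(); print(o)
for n in("scene","side"):
    c=camera(n); cv2.imwrite(f"pics/{n}0.png",c["color"]); print(n,{k:v for k,v in c.items() if k!="color"})
E
```

```text
pics
{'time_s': 0.0, 'q': array([-1.52330797e+00,  1.81571003e-01,  1.60800627e+00,  3.00278200e-06,
        1.35380486e+00, -2.06327504e-01]), 'dq': array([-7.81185116e-04, -1.86534085e-03,  7.08257828e-04,  8.19844486e-05,
       -7.33555944e-05, -8.66812550e-04]), 'joint_efforts': array([-2.60633287e-04, -4.44863999e+01, -3.51336157e+01, -2.24174860e-04,
        9.08530637e-03,  3.73162425e-05]), 'eef_pos': array([ 0.14435842, -0.55602451,  0.23836814]), 'eef_rot': array([-8.91801749e-04,  9.91957635e-01,  1.26567175e-01,  7.24463323e-05]), 'wrist_force': array([-0.44467919, -0.05683893,  0.81713675]), 'torque': array([ 0.0223176 , -0.01392459,  0.04716517]), 'grasp_force': 0.0, 'opening': 0.999038608309035}
scene {'fx': 501.4063758812141, 'fy': 501.4063758812141, 'cx': 316.7050449052005, 'cy': 233.1935098392902, 'xyz': array([0.17524095, 1.12780601, 0.4282979 ]), 'rotation': array([ 0.12153792, -0.19490763,  0.81848101, -0.52661978])}
side {'fx': 454.07755296728766, 'fy': 454.07755296728766, 'cx': 317.72620983117906, 'cy': 236.52315148181302, 'xyz': array([0.07895247, 1.03625549, 0.4009128 ]), 'rotation': array([ 0.16536892, -0.26132547,  0.79516938, -0.52160116])}
```

View pics/scene0.png

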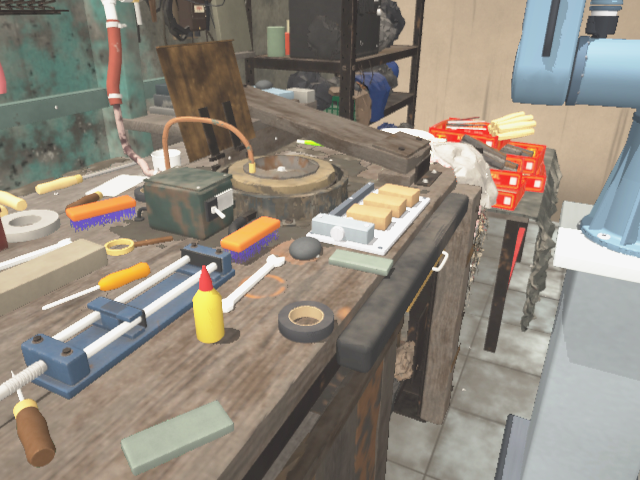

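View pics/side0.png

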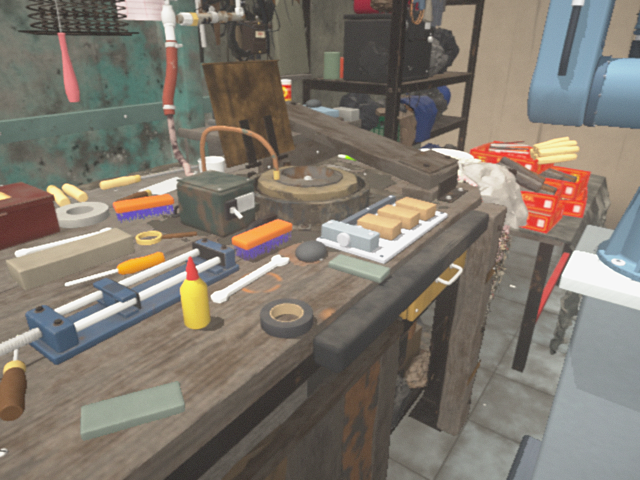

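The jig plate lies at scene pixels of about (310–440, 185–255). The head is at about (342,232), and cork a, b and c are near (370,215), (387,203) and (403,193).

```bash
cat > h.py <<'E'
import numpy as np, cv2
from scipy.spatial.transform import Rotation as R
from bench import ctrl,camera
def q2r(q): return R.from_quat(np.r_[q[1:],q[0]])
def campose(n,c,o=None):
    if n!="wrist": 
        r=np.asarray(c["rotation"]); return (q2r(r).as_matrix() if r.shape==(4,) else r), np.asarray(c["xyz"])
    T=np.eye(4);T[:3,:3]=q2r(o["eef_rot"]).as_matrix();T[:3,3]=o["eef_pos"];T=T@np.asarray(c["hand_eye"]);return T[:3,:3],T[:3,3]
def ray(c,P,uv,z):
    A,t=P; d=A@np.array([(uv[0]-c["cx"])/c["fx"],(uv[1]-c["cy"])/c["fy"],1]); return t+d*(z-t[2])/d[2]
def proj(c,P,X):
    A,t=P; p=(np.atleast_2d(X)-t)@A; return np.c_[c["fx"]*p[:,0]/p[:,2]+c["cx"],c["fy"]*p[:,1]/p[:,2]+c["cy"]]
E
python3 - <<'E'
from h import *
for n,pts in(("scene",[((371,254),.01),((433,198),.01),((371,210),.04),((385,200),.04),((404,190),.04),((305,248),0),((360,262),0),((345,350),.1),((462,200),.1)]),("side",[((387,257),.01),((449,212),.01),((380,222),.04),((398,213),.04),((416,204),.04)])):
    c=camera(n);P=campose(n,c)
    for u,z in pts: print(n,u,ray(c,P,u,z).round(3))
c=camera("wrist");print(c["hand_eye"],c["fx"],c["cx"],c["cy"])
E
```

```text
scene (371, 254) [0.452 0.345 0.01 ]
scene (433, 198) [0.426 0.001 0.01 ]
scene (371, 210) [0.504 0.212 0.04 ]
scene (385, 200) [0.498 0.143 0.04 ]
scene (404, 190) [0.481 0.061 0.04 ]
scene (305, 248) [ 0.581  0.36  -0.   ]
scene (360, 262) [0.465 0.366 0.   ]
scene (345, 350) [0.337 0.733 0.1  ]
scene (462, 200) [0.322 0.229 0.1  ]
side (387, 257) [0.435 0.311 0.01 ]
side (449, 212) [ 0.432 -0.006  0.01 ]
side (380, 222) [0.5   0.224 0.04 ]
side (398, 213) [0.494 0.151 0.04 ]
side (416, 204) [0.488 0.07  0.04 ]
[[ 4.94802968e-05 -9.63943939e-01 -2.66105393e-01  6.69847410e-02]
 [ 9.99999655e-01  2.68457429e-04 -7.86521568e-04 -3.54053793e-04]
 [ 8.29600668e-04 -2.66105263e-01  9.63943619e-01 -1.33829802e-01]
 [ 0.00000000e+00  0.00000000e+00  0.00000000e+00  1.00000000e+00]] 360.4602960873254 322.30015460440114 240.8940297175405
```

```bash
python3 -m pendant '[[0.1,0.17,0.03,0,0,-0.008],[0.1,0.17,0.03,0,0,-0.008],[0.1,0.17,0.03,0,0,-0.008],[0.1,0.17,0.03,0,0,-0.008],[0.1,0.17,0.03,0,0,-0.008],[0.1,0.17,0.03,0,0,-0.008],[0.1,0.17,0.03,0,0,-0.008],[0.1,0.17,0.03,0,0,-0.008],[0.1,0.17,0.03,0,0,-0.008],[0.1,0.17,0.03,0,0,-0.008]]' -1
python3 -m pendant '[[0.1,0.18,0,0,0,-0.008],[0.1,0.18,0,0,0,-0.008],[0.1,0.18,-0.01,0,0,-0.008],[0.1,0.18,-0.01,0,0,-0.008],[0.1,0.18,-0.02,0,0,-0.008],[0.1,0.18,-0.02,0,0,-0.008],[0.1,0.18,-0.02,0,0,-0.008],[0.1,0.18,0,0,0,-0.008],[0.1,0.18,0,0,0,-0.008],[0,0,0,0,0,0]]'
python3 - <<'E'
from h import *
o=ctrl.get_obs();c=camera("wrist");cv2.imwrite("pics/w1.png",c["color"]);import pickle;pickle.dump((o,c),open("w1.pkl","wb"));print(o["q"],o["time_s"],ctrl.finger_overhang)
E
```

```text
time_s: 1.5
eef_pos: [0.3448, -0.2154, 0.2996]
eef_rot: [0.0, 0.998, 0.064, 0.0]
wrist_force: [0.2, -0.1, 0.6]
opening: 0.001
grasp_force: 0.0
time_s: 2.75
eef_pos: [0.5249, 0.1095, 0.2829]
eef_rot: [-0.0, 1.0, 0.009, -0.0]
wrist_force: [-0.1, -0.7, 0.2]
opening: 0.003
grasp_force: 0.0
[-1.61249349e-02  5.89574516e-02  1.65303888e+00  4.55767511e-04
  1.43007608e+00  1.53636420e+00] 2.75 0.008
```

View pics/w1.png

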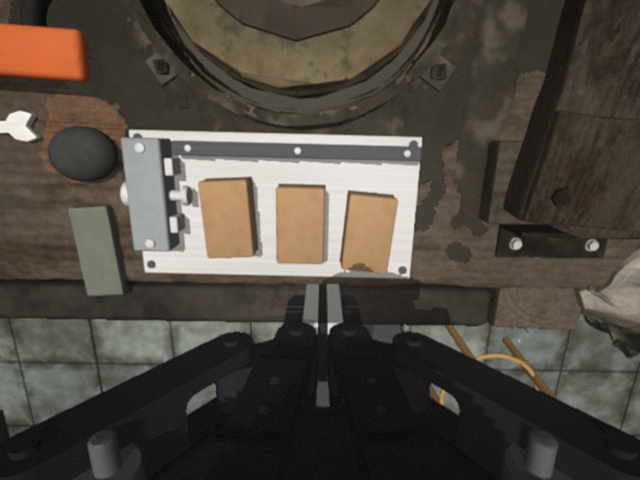

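```bash
cat >> h.py <<'E'
from scipy.optimize import least_squares,minimize
def jx(p,X):
    X=np.atleast_2d(np.array(X,float)); s,co=np.sin(p[2]),np.cos(p[2]); return np.c_[p[0]+co*X[:,0]-s*X[:,1],p[1]+s*X[:,0]+co*X[:,1],X[:,2]]
BOX=[[a*.043,b*.026,z] for a in(-1,1) for b in(-1,1) for z in(.01,.04)]
def mask(im):
    h=cv2.cvtColor(im,cv2.COLOR_BGR2HSV); return cv2.morphologyEx(cv2.inRange(h,(8,80,60),(22,200,255)),cv2.MORPH_OPEN,np.ones((3,3)))
def hullmask(c,P,p,S=4):
    m=np.zeros((480*S//1,640*S),np.uint8); h=cv2.convexHull(((proj(c,P,jx(p,BOX))+.5)*S-.5).astype(np.float32)); cv2.fillConvexPoly(m,np.round(h).astype(np.int32),255)
    return cv2.resize(m,(640,480),interpolation=cv2.INTER_AREA)/255.
def fitblock(c,P,m,p0):
    f=lambda p:np.abs(hullmask(c,P,p)-m).sum()
    sim=np.array([p0]+[np.array(p0)+d for d in np.diag([.006,.006,.06])])
    r=minimize(f,p0,method="Nelder-Mead",options=dict(initial_simplex=sim,xatol=2e-4,fatol=.5,maxiter=150)); return r.x,r.fun
def tojig(J,p):
    d=np.array(p[:2])-J[:2];s,co=np.sin(J[2]),np.cos(J[2]);return np.array([co*d[0]+s*d[1],-s*d[0]+co*d[1],p[2]-J[2]])
def blocks(c,P,J=None):
    m=mask(c["color"]);n,l,st,ce=cv2.connectedComponentsWithStats(m);out=[]
    for i in range(1,n):
        if 1500<st[i,4]<8000 :
            X=ray(c,P,ce[i],.028)
            if .4<X[0]<.65 and -.1<X[1]<.4:
                p,e=fitblock(c,P,(l==i)*1.,[X[0],X[1],J[2] if J is not None else 0]); out.append((p,e,st[i,4]))
    return sorted(out,key=lambda t:-t[0][1])
E
python3 - <<'E'
from h import *;import pickle
o,c=pickle.load(open("w1.pkl","rb"));P=campose("wrist",c,o)
g=cv2.cvtColor(c["color"],cv2.COLOR_BGR2GRAY)
uv=np.array([[128,130],[422,137],[411,277],[146,272]],float)
uv=cv2.cornerSubPix(g,uv.astype(np.float32).reshape(-1,1,2),(4,4),(-1,-1),(3,50,.01)).reshape(-1,2);print(uv)
X=[[.08,.155,.01],[.08,-.165,.01],[-.085,-.165,.01],[-.085,.155,.01]]
r=least_squares(lambda p:(proj(c,P,jx(p,X))-uv).ravel(),[.52,.15,0]);print("jig",r.x,r.fun.round(1));np.save("J.npy",r.x)
print("fence line px",proj(c,P,jx(r.x,[[.055,-.16,.028],[.055,.102,.028],[.055,-.16,.01],[.055,.102,.01]])).round(0).tolist())
for p,e,a in blocks(c,P,r.x): print(p.round(4),"jig",tojig(r.x,p).round(4),e,a)
print("plank edges z0",ray(c,P,(300,283),0).round(3),ray(c,P,(300,318),0).round(3))
E
python3 - <<'E'
import cv2
im=cv2.imread("pics/side0.png")[190:330,290:500];cv2.imwrite("pics/sidecrop.png",cv2.resize(im,None,fx=3.8,fy=3.8,interpolation=3))
E
```

```text
[[128.29256 129.44586]
 [421.4619  136.71193]
 [408.99457 277.59555]
 [144.58896 271.66992]]
jig [ 0.51988801  0.16779636 -0.00467198] [-1.4 -0.5  1.6 -0.7  0.7  1.  -1.   1. ]
fence line px [[421.0, 160.0], [171.0, 155.0], [416.0, 160.0], [178.0, 154.0]]
[0.5939 0.3537 0.1775] jig [0.0731 0.1862 0.1822] 4119.454901960785 3041
[0.5095 0.212  0.0504] jig [-0.0106  0.0442  0.0551] 429.8274509803922 3981
[ 0.5013  0.1339 -0.0197] jig [-0.0185 -0.034  -0.015 ] 329.2274509803922 3638
[ 0.4949  0.0604 -0.0737] jig [-0.0245 -0.1075 -0.069 ] 388.9411764705882 3684
plank edges z0 [0.422 0.136 0.   ] [0.374 0.136 0.   ]
```

View pics/sidecrop.png

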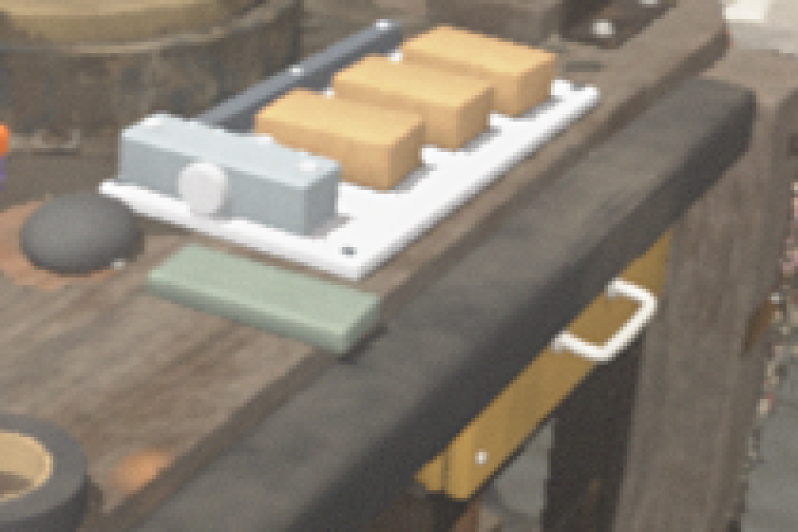

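Plank at the bench's front edge is level with the bench. Corks A, B and C sit about 23, 30 and 36 mm off the fence. Moving to just in front of cork A.

```bash
python3 -m pendant '[[-0.137,0.13,-0.08,0,0,-0.007],[-0.137,0.13,-0.08,0,0,-0.007],[-0.137,0.13,-0.08,0,0,0],[-0.137,0.13,-0.08,0,0,0],[0,0,-0.19,0,0,0],[0,0,-0.19,0,0,0],[0,0,-0.19,0,0,0],[0,0,-0.19,0,0,0],[0,0,-0.16,0,0,0],[0,0,0,0,0,0]]' -0.6
python3 - <<'E'
from h import *
o=ctrl.get_obs();c=camera("wrist");cv2.imwrite("pics/w2.png",c["color"]);J=np.load("J.npy");print(tojig(J,np.r_[o["eef_pos"][:2],0]),o["eef_pos"])
E
```

```text
time_s: 4.05
eef_pos: [0.4125, 0.21, 0.0334]
eef_rot: [0.001, 1.0, -0.004, -0.003]
wrist_force: [-0.1, -0.0, 0.7]
opening: 0.2
grasp_force: 0.0
[-0.10761016  0.04165713  0.00467198] [0.41247364 0.20995579 0.03342141]
```

View pics/w2.png

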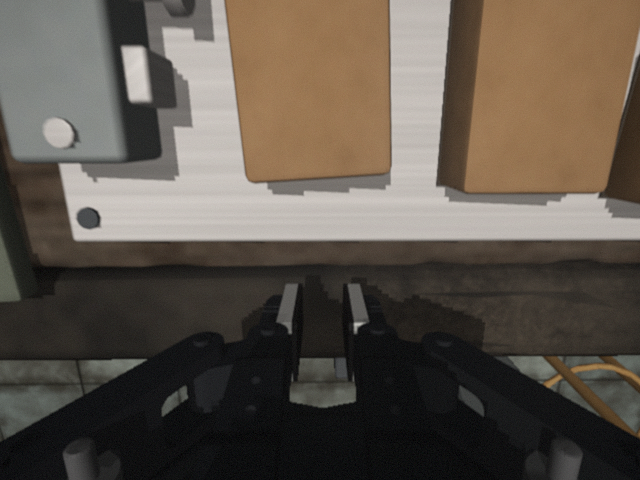

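```bash
python3 -m pendant '[[0,0.005,-0.04,0,0,0],[0.03,0,0,0,0,0],[0.03,0,0,0,0,0],[0.03,0,0,0,0,0],[0.03,0,0,0,0,0],[0.03,0,0,0,0,0],[0.03,0,0,0,0,0],[0.03,0,0,0,0,0],[0.03,0,0,0,0,0],[0.03,0,0,0,0,0]]'
python3 -m pendant '[[0.02,0,0,0,0,0],[0.01,0,0,0,0,0],[0.01,0,0,0,0,0],[0.005,0,0,0,0,0],[0.005,0,0,0,0,0],[0.0,0,0,0,0,0],[0,0,0,0,0,0],[0,0,0,0,0,0],[0,0,0,0,0,0],[0,0,0,0,0,0]]'
python3 - <<'E'
from h import *
o=ctrl.get_obs();c=camera("wrist");cv2.imwrite("pics/w3.png",c["color"]);J=np.load("J.npy");print(tojig(J,np.r_[o["eef_pos"][:2],0]),o["wrist_force"],o["torque"])
E
```

```text
time_s: 5.35
eef_pos: [0.4691, 0.2124, 0.0272]
eef_rot: [0.0, 1.0, -0.003, -0.0]
wrist_force: [-0.2, 0.8, -0.1]
opening: 0.201
grasp_force: 0.1
time_s: 6.6
eef_pos: [0.4788, 0.2124, 0.0273]
eef_rot: [-0.0, 1.0, -0.003, 0.0]
wrist_force: [-1.3, 0.1, -0.4]
opening: 0.199
grasp_force: 0.0
[-0.04130894  0.04443334  0.00467198] [-1.26083049  0.06504962 -0.41582909] [ 0.0302854  -0.02721464  0.01805823]
```

View pics/w3.png

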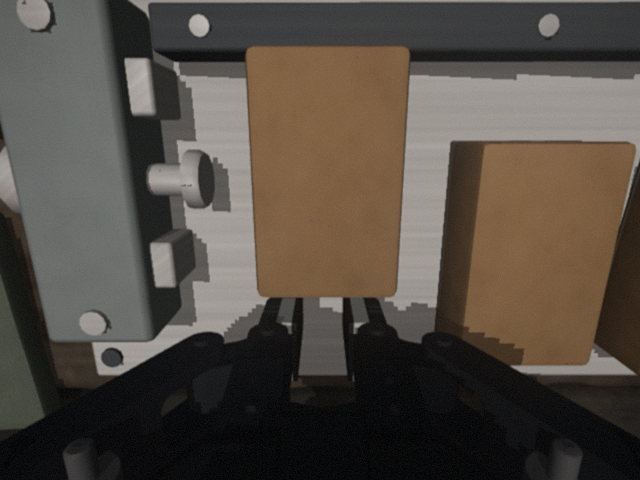

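Cork A looks square and near the fence (top edge at v≈47, fence inner edge at v≈50). I'll press a little further to confirm contact.

```bash
python3 -m pendant '[[0.005,0,0,0,0,0],[0.005,0,0,0,0,0],[0,0,0,0,0,0],[0,0,0,0,0,0],[0,0,0,0,0,0],[0,0,0,0,0,0],[0,0,0,0,0,0],[0,0,0,0,0,0],[0,0,0,0,0,0],[0,0,0,0,0,0]]'
```

```text
time_s: 7.9
eef_pos: [0.479, 0.2124, 0.0268]
eef_rot: [0.0, 1.0, -0.003, -0.002]
wrist_force: [-5.6, 0.7, 3.8]
opening: 0.195
grasp_force: 3.1
```

```bash
python3 -m pendant '[[-0.15,0,0,0,0,0],[-0.15,0,0,0,0,0],[0,-0.195,0,0,0,0],[0,-0.195,0,0,0,0],[0.05,0,0,0,0,0],[0.05,0,0,0,0,0],[0.03,0,0,0,0,0],[0.03,0,0,0,0,0],[0.03,0,0,0,0,0],[0.03,0,0,0,0,0]]'
python3 -m pendant '[[0.03,0,0,0,0,0],[0.02,0,0,0,0,0],[0.01,0,0,0,0,0],[0.01,0,0,0,0,0],[0.005,0,0,0,0,0],[0.005,0,0,0,0,0],[0,0,0,0,0,0],[0,0,0,0,0,0],[0,0,0,0,0,0],[0,0,0,0,0,0]]'
```

```text
time_s: 9.15
eef_pos: [0.465, 0.1347, 0.0272]
eef_rot: [0.0, 1.0, -0.003, -0.0]
wrist_force: [-0.4, -0.0, 0.3]
opening: 0.199
grasp_force: 0.1
time_s: 10.4
eef_pos: [0.4786, 0.1344, 0.0267]
eef_rot: [0.0, 1.0, -0.003, -0.002]
wrist_force: [-6.8, -0.4, 4.6]
opening: 0.199
grasp_force: 3.6
```

```bash
python3 -m pendant '[[-0.155,0,0,0,0,0],[-0.155,0,0,0,0,0],[0,-0.185,0,0,0,0],[0,-0.185,0,0,0,0],[0.05,0,0,0,0,0],[0.05,0,0,0,0,0],[0.03,0,0,0,0,0],[0.03,0,0,0,0,0],[0.03,0,0,0,0,0],[0.03,0,0,0,0,0]]'
python3 -m pendant '[[0.03,0,0,0,0,0],[0.02,0,0,0,0,0],[0.015,0,0,0,0,0],[0.01,0,0,0,0,0],[0.01,0,0,0,0,0],[0.005,0,0,0,0,0],[0,0,0,0,0,0],[0,0,0,0,0,0],[0,0,0,0,0,0],[0,0,0,0,0,0]]'
```

```text
time_s: 11.65
eef_pos: [0.463, 0.0607, 0.0272]
eef_rot: [-0.0, 1.0, -0.003, -0.0]
wrist_force: [-0.5, -0.1, 0.1]
opening: 0.195
grasp_force: 0.1
time_s: 12.9
eef_pos: [0.4781, 0.0606, 0.0266]
eef_rot: [-0.0, 1.0, -0.003, -0.003]
wrist_force: [-8.7, -1.2, 5.0]
opening: 0.198
grasp_force: 4.0
```

```bash
python3 -m pendant '[[-0.15,0,0,0,0,0],[-0.05,0,0.1,0,0,0],[0,0.05,0.25,0,0,0],[0.1,0.05,0.25,0,0,0],[0.1,0.05,0.25,0,0,0],[0.1,0.05,0.25,0,0,0],[0.1,0,0,0,0,0],[0.1,0,0,0,0,0],[0,0,0,0,0,0],[0,0,0,0,0,0]]'
python3 - <<'E'
from h import *
J=np.load("J.npy")
o=ctrl.get_obs();c=camera("wrist");P=campose("wrist",c,o);cv2.imwrite("pics/w4.png",c["color"]);print(o["eef_pos"])
for p,e,a in blocks(c,P,J): print(p.round(4),"jig",tojig(J,p).round(4),e,a)
E
```

```text
time_s: 14.15
eef_pos: [0.5401, 0.1004, 0.2468]
eef_rot: [-0.0, 1.0, -0.003, -0.001]
wrist_force: [-0.7, -0.3, 0.5]
opening: 0.197
grasp_force: 0.0
[0.54005246 0.10042159 0.24681815]
[0.5956 0.3502 0.218 ] jig [0.0749 0.1828 0.2227] 4857.901960784315 3408
[ 0.532   0.2096 -0.0103] jig [ 0.0119  0.0419 -0.0057] 532.2980392156863 4912
[ 0.5303  0.1332 -0.0259] jig [ 0.0106 -0.0346 -0.0212] 400.1333333333333 4498
[ 0.5312  0.0636 -0.0052] jig [ 0.0118 -0.1042 -0.0005] 421.2705882352941 4522
```

View pics/w4.png

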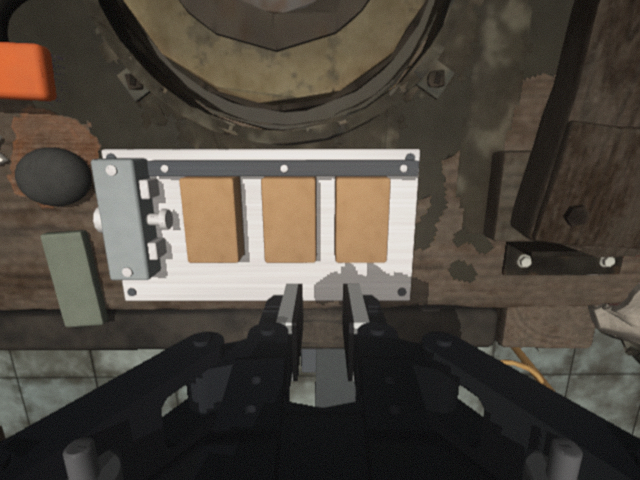

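All three corks are against the fence; B (u 263–316) may be about 1° off. I'll check the near-edge slopes numerically.

```bash
python3 - <<'E'
from h import *
J=np.load("J.npy");o=ctrl.get_obs()
c=camera("wrist");P=campose("wrist",c,o);g=cv2.cvtColor(c["color"],cv2.COLOR_BGR2HSV)[...,1].astype(float)
for n,a,b in(("A",194,234),("B",268,311),("C",341,383)):
  for nm,lo,hi,s in(("near",250,275,-1),("far",168,188,1)):
    pts=[]
    for u in range(a,b):
        d=s*np.diff(cv2.GaussianBlur(g,(1,3),0)[lo:hi,u]);k=np.argmax(d);w=np.clip(d[max(k-2,0):k+3],0,None);v=lo+.5+(w*np.arange(max(k-2,0),max(k-2,0)+len(w))).sum()/w.sum()
        pts.append(tojig(J,np.r_[ray(c,P,(u,v),.04)[:2],0])[:2])
    p=np.array(pts);vx,vy,x0,y0=cv2.fitLine(p.astype(np.float32),cv2.DIST_HUBER,0,.01,.01).ravel();print(n,nm,"slope dx/dy",round(float(vx/vy),4),"x",np.median(p[:,0]).round(4))
E
```

```text
A near slope dx/dy 0.001 x -0.0289
A far slope dx/dy 0.0035 x 0.0563
B near slope dx/dy -0.0044 x -0.029
B far slope dx/dy 0.0017 x 0.0562
C near slope dx/dy -0.0028 x -0.0291
C far slope dx/dy 0.0031 x 0.0562
```

```bash
python3 - <<'E'
from h import *;import pickle
o1,c1=pickle.load(open("w1.pkl","rb"));P1=campose("wrist",c1,o1)
o=ctrl.get_obs();c=camera("wrist");P=campose("wrist",c,o)
def K(c,P):
    k=np.array([[c["fx"],0,c["cx"]],[0,c["fy"],c["cy"]],[0,0,1]]);return k@np.c_[P[0].T,-P[0].T@P[1]]
for n,a,b in(("bolt",(516,244),(524,262)),("bolt2",(591,243),(607,262)),("dark",(562,198),(574,215)),("brL",(497,226),(503,243)),("beamcorner",(511,212),(514,222)),("blkTL",(494,142),(501,152)),("plateTR chk",(421,137),(418,151))):
    X=cv2.triangulatePoints(K(c1,P1),K(c,P),np.array(a,float),np.array(b,float)).ravel();print(n,(X[:3]/X[3]).round(3))
for z in(.05,.1,.15): print("edge",z,ray(c,P,(514,222),z).round(3),ray(c,P,(490,200),z).round(3))
for n,us in(("scene",[(430,150),(405,172),(437,168),(395,158)]),("side",[(455,170),(432,190)])):
    cs=camera(n);Ps=campose(n,cs)
    for u in us:
        d=Ps[0]@np.array([(u[0]-cs["cx"])/cs["fx"],(u[1]-cs["cy"])/cs["fy"],1]);print(n,u,[(Ps[1]+d*(y-Ps[1][1])/d[1]).round(3).tolist() for y in(-.06,-.1,-.15)])
E
python3 - <<'E'
import cv2
im=cv2.imread("pics/scene0.png")[130:220,340:460];cv2.imwrite("pics/crop2.png",cv2.resize(im,None,fx=6,fy=6,interpolation=3))
E
```

```text
bolt [ 0.481 -0.114  0.017]
bolt2 [ 0.495 -0.168  0.058]
dark [ 0.542 -0.124  0.065]
brL [ 0.501 -0.091  0.012]
beamcorner [ 0.49  -0.183 -0.138]
blkTL [ 0.595 -0.074  0.015]
plateTR chk [0.598 0.013 0.041]
edge 0.05 [ 0.533 -0.079  0.05 ] [ 0.554 -0.054  0.05 ]
edge 0.1 [ 0.544 -0.052  0.1  ] [ 0.562 -0.031  0.1  ]
edge 0.15 [ 0.555 -0.025  0.15 ] [ 0.57  -0.007  0.15 ]
scene (430, 150) [[0.46, -0.06, 0.108], [0.469, -0.1, 0.097], [0.481, -0.15, 0.084]]
scene (405, 172) [[0.517, -0.06, 0.044], [0.529, -0.1, 0.031], [0.543, -0.15, 0.015]]
scene (437, 168) [[0.438, -0.06, 0.066], [0.447, -0.1, 0.054], [0.458, -0.15, 0.038]]
scene (395, 158) [[0.546, -0.06, 0.076], [0.558, -0.1, 0.065], [0.574, -0.15, 0.05]]
side (455, 170) [[0.449, -0.06, 0.102], [0.463, -0.1, 0.091], [0.479, -0.15, 0.077]]
side (432, 190) [[0.503, -0.06, 0.039], [0.518, -0.1, 0.026], [0.537, -0.15, 0.009]]
```

View pics/crop2.png

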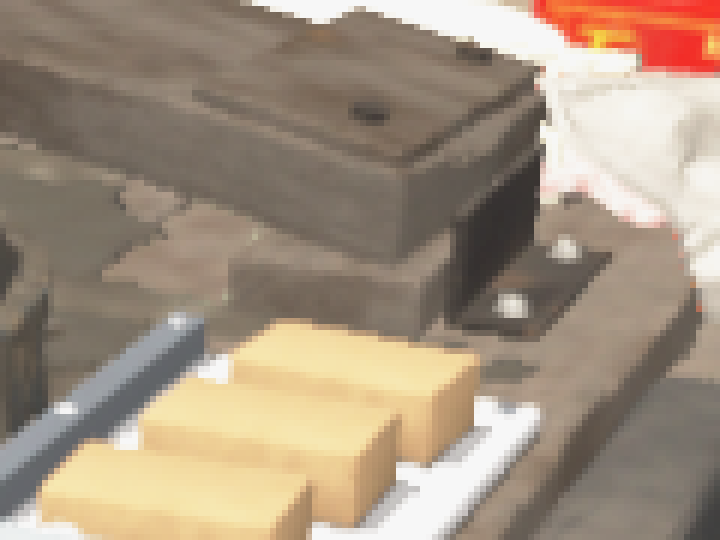

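The timber's end is at about y −0.06 to −0.08 and up to z ≈ 0.1, so there is just room for the gripper. I'll turn 90° while still high, then descend 9 mm clear of C's open face.

```bash
python3 -m pendant '[[-0.0045,-0.041,0,0,0,0.1],[-0.0045,-0.041,0,0,0,0.1],[-0.0045,-0.041,0,0,0,0.1],[-0.0045,-0.041,0,0,0,0.1],[-0.0045,-0.041,0,0,0,0.1],[-0.0045,-0.041,0,0,0,0.1],[-0.0045,-0.041,0,0,0,0.1],[-0.0045,-0.041,0,0,0,0.1],[-0.0045,-0.041,0,0,0,0.1],[-0.0045,-0.041,0,0,0,0.1]]' -0.4
python3 -m pendant '[[0,0,-0.1,0,0,0],[0,0,-0.1,0,0,0],[0,0,-0.1,0,0,0],[0,0,-0.1,0,0,0],[0,0,-0.1,0,0,0],[0,0,-0.1,0,0,0],[0,0,-0.1,0,0,0],[0,0,-0.1,0,0,0],[0,0,0,0,0,0],[0,0,0,0,0,0]]'
python3 - <<'E'
from h import *
o=ctrl.get_obs();c=camera("wrist");cv2.imwrite("pics/w5.png",c["color"]);J=np.load("J.npy");A=q2r(o["eef_rot"]).as_matrix()
print(tojig(J,np.r_[o["eef_pos"][:2],0])[:2],np.degrees(np.arctan2(A[1,0],A[0,0])-J[2]),A[:,2].round(4),o["q"].round(2))
P=campose("wrist",c,o)
for p,e,a in blocks(c,P,J): print(tojig(J,p).round(4),e,a)
E
```

```text
time_s: 15.65
eef_pos: [0.5316, 0.0182, 0.2474]
eef_rot: [0.0, 0.708, 0.706, 0.0]
wrist_force: [0.0, -0.6, 0.4]
opening: 0.296
grasp_force: 0.0
time_s: 16.9
eef_pos: [0.5322, 0.0183, 0.0881]
eef_rot: [0.0, 0.71, 0.705, 0.0]
wrist_force: [0.3, -0.4, 0.3]
opening: 0.3
grasp_force: 0.0
[ 0.01304859 -0.14940272] 89.8691016807631 [ 9.e-04 -2.e-04 -1.e+00] [-0.19  0.28  1.83  0.    1.03 -0.18]
```

View pics/w5.png

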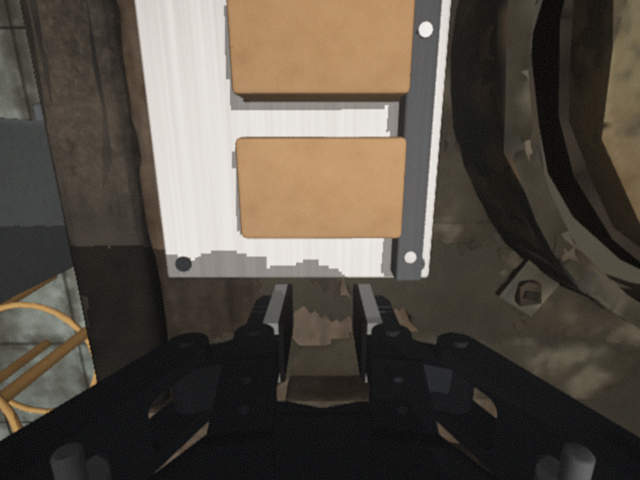

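The fingers (u≈323) are centred on C (u 240–404), with clear space behind it. Descending, then starting the push.

```bash
python3 -m pendant '[[0,0,-0.06,0,0,0],[0,0,-0.06,0,0,0],[0,0,-0.06,0,0,0],[0,0,-0.06,0,0,0],[0,0,-0.06,0,0,0],[0,0,-0.005,0,0,0],[0,0,0,0,0,0],[0,0.02,0,0,0,0],[0,0.02,0,0,0,0],[0,0.02,0,0,0,0]]'
python3 -m pendant '[[0.0002,0.02,0,0,0,0],[0.0002,0.02,0,0,0,0],[0.0002,0.02,0,0,0,0],[0.0002,0.02,0,0,0,0],[0.0002,0.02,0,0,0,0],[0.0002,0.02,0,0,0,0],[0.0002,0.02,0,0,0,0],[0.0002,0.02,0,0,0,0],[0.0002,0.02,0,0,0,0],[0.0002,0.02,0,0,0,0]]'
python3 - <<'E'
from h import *
o=ctrl.get_obs();J=np.load("J.npy");print(tojig(J,np.r_[o["eef_pos"][:2],0])[:2],o["wrist_force"])
E
```

```text
time_s: 18.2
eef_pos: [0.532, 0.0307, 0.0266]
eef_rot: [0.0, 0.709, 0.705, 0.0]
wrist_force: [-0.2, -0.1, 0.3]
opening: 0.3
grasp_force: 0.2
time_s: 19.45
eef_pos: [0.5322, 0.0706, 0.0263]
eef_rot: [-0.0, 0.71, 0.705, -0.0]
wrist_force: [-0.1, -0.8, 0.6]
opening: 0.301
grasp_force: 0.5
[ 0.0127472  -0.09709195] [-0.10634671 -0.83429998  0.61372931]
```

```bash
python3 -m pendant '[[0.0002,0.01,0,0,0,0],[0.0002,0.01,0,0,0,0],[0.0002,0.01,0,0,0,0],[0.0002,0.01,0,0,0,0],[0.0002,0.01,0,0,0,0],[0.0002,0.01,0,0,0,0],[0.0002,0.01,0,0,0,0],[0,0,0,0,0,0],[0,0,0,0,0,0],[0,0,0,0,0,0]]'
python3 - <<'E'
from h import *
o=ctrl.get_obs();c=camera("wrist");cv2.imwrite("pics/w6.png",c["color"]);J=np.load("J.npy");print(tojig(J,np.r_[o["eef_pos"][:2],0])[:2],o["wrist_force"])
E
```

```text
time_s: 20.7
eef_pos: [0.5325, 0.0844, 0.0263]
eef_rot: [-0.0, 0.71, 0.705, 0.0]
wrist_force: [0.4, 0.2, 0.4]
opening: 0.3
grasp_force: 0.0
[ 0.01296596 -0.08328983] [0.40112575 0.2474336  0.42869725]
```

View pics/w6.png

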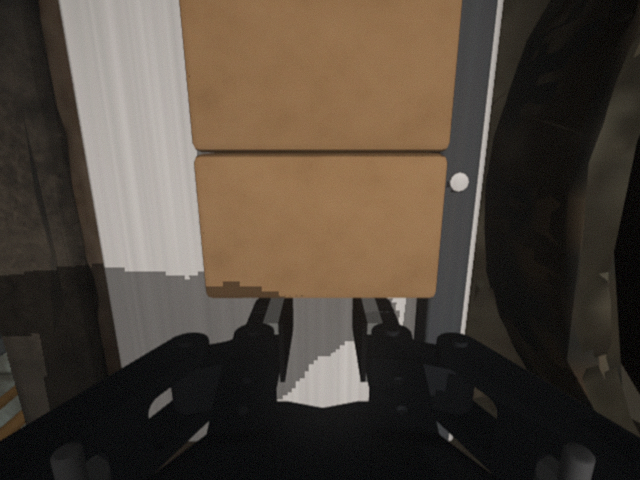

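Blocks B and C are face to face, square and on the fence (edges at v≈150–155, u 197–447). Driving the plunger in gently.

```bash
python3 -m pendant '[[0.0002,0.007,0,0,0,0],[0.0002,0.007,0,0,0,0],[0.0002,0.007,0,0,0,0],[0.0002,0.007,0,0,0,0],[0.0002,0.007,0,0,0,0],[0.0002,0.007,0,0,0,0],[0.0002,0.007,0,0,0,0],[0.0002,0.007,0,0,0,0],[0.0002,0.007,0,0,0,0],[0,0,0,0,0,0]]'
python3 -m pendant '[[0.0002,0.006,0,0,0,0],[0.0002,0.006,0,0,0,0],[0.0002,0.006,0,0,0,0],[0,0,0,0,0,0],[0,0,0,0,0,0],[0,0,0,0,0,0],[0,0,0,0,0,0],[0,0,0,0,0,0],[0,0,0,0,0,0],[0,0,0,0,0,0]]'
python3 - <<'E'
from h import *
o=ctrl.get_obs();J=np.load("J.npy");print(tojig(J,np.r_[o["eef_pos"][:2],0])[:2],o["wrist_force"])
E
```

```text
time_s: 22.0
eef_pos: [0.5326, 0.0957, 0.0263]
eef_rot: [0.0, 0.709, 0.705, -0.001]
wrist_force: [-2.5, -8.7, 1.4]
opening: 0.3
grasp_force: 4.3
time_s: 23.25
eef_pos: [0.5327, 0.0988, 0.0263]
eef_rot: [0.001, 0.709, 0.705, -0.001]
wrist_force: [-2.6, -10.4, 2.8]
opening: 0.302
grasp_force: 5.4
[ 0.01309726 -0.06890252] [ -2.6068033  -10.4375968    2.77323378]
```

```bash
python3 -m pendant '[[0,0.005,0,0,0,0],[0,0.005,0,0,0,0],[0,0,0,0,0,0],[0,0,0,0,0,0],[0,0,0,0,0,0],[0,0,0,0,0,0],[0,0,0,0,0,0],[0,0,0,0,0,0],[0,0,0,0,0,0],[0,0,0,0,0,0]]' | head -4
python3 -m pendant '[[0,0.005,0,0,0,0],[0,0.005,0,0,0,0],[0,0,0,0,0,0],[0,0,0,0,0,0],[0,0,0,0,0,0],[0,0,0,0,0,0],[0,0,0,0,0,0],[0,0,0,0,0,0],[0,0,0,0,0,0],[0,0,0,0,0,0]]' | head -4
```

```text
time_s: 24.5
eef_pos: [0.5327, 0.0993, 0.0263]
eef_rot: [0.001, 0.709, 0.705, -0.002]
wrist_force: [-3.4, -18.0, 3.0]
time_s: 25.75
eef_pos: [0.5327, 0.0994, 0.0264]
eef_rot: [0.002, 0.709, 0.705, -0.003]
wrist_force: [-4.8, -27.9, 3.8]
```

```bash
python3 - <<'E'
from h import *
J=np.load("J.npy");o=ctrl.get_obs();c=camera("wrist");P=campose("wrist",c,o);g=cv2.cvtColor(c["color"],cv2.COLOR_BGR2GRAY).astype(float)
u=np.arange(225,420);v=130+np.argmin(cv2.blur(g,(5,1))[130:180,u],0)
p=np.array([tojig(J,np.r_[ray(c,P,(a,b),.04)[:2],0])[:2] for a,b in zip(u,v)])
l=cv2.fitLine(p.astype(np.float32),cv2.DIST_HUBER,0,.01,.01).ravel();print("seam y",np.median(p[:,1]),"slope",l[1]/l[0])
m=mask(c["color"])
for r in(60,110,200,260):
    q=np.flatnonzero(m[r,150:500])+150; print(r,[tojig(J,np.r_[ray(c,P,(k,r),.04)[:2],0])[:2].round(4).tolist() for k in(q[0],q[-1])])
print(o["wrist_force"],o["time_s"])
cs=camera("scene");print([tuple(t.round(4)) for t in (tojig(J,p) for p,e,a in [])])
E
```

```text
seam y -0.0041232682212755615 slope -0.0013252451
60 [[-0.029, 0.0233], [0.0534, 0.0231]]
110 [[-0.029, 0.009], [0.0533, 0.0089]]
200 [[-0.0289, -0.0194], [0.053, -0.0194]]
260 [[-0.0291, -0.0405], [0.0532, -0.0406]]
[ -4.80994165 -27.91622233   3.81758669] 25.75
[]
```

The seam is square (slope −0.001) at jig y −4.1 mm, against −4 mm expected. B and C are flush along the fence, and the row is bearing firmly at about 28 N.

```bash
python3 -c "from bench import ctrl; print(ctrl.hand_in())"
```

```text
the job is handed in; nothing more can be done
None
```

The three corks are square on the fence, closed face to face, and held pressed on the stops at about 28 N (wrist reading); I handed the job in at about 26 s, judging stop contact from the force rise and the B–C seam position, as I did not view the plunger end itself.

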